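# Lid the finished inkstones

## Robot

A 6-joint arm with a two-finger parallel gripper is mounted at the origin on the work surface. World frame = base frame: x ahead of the robot, y to its left, z up, the work surface at z = 0. Lengths are in m, angles in rad, forces in N, time in s.
With the tool pointing down it reaches from about 0.425 to 0.95 m from the base axis. Payload 3.5 kg.
Tool frame: the origin (TCP) lies midway between the tips of the shut fingers; the grasp point (between the pads) lies 19 mm behind it (ctrl.hold_point_z is the distance from the TCP to the grasp point, in m); z points along the fingers, y is the line along which they close (so a half turn about z gives the same grasp; the last joint's range is limited). The gripper opens to 85 mm and grips with 20 to 120 N. Pads are 22 mm wide; open, the fingers measure 114 mm over their backs; the gripper's body (76 mm by 85 mm) begins 54 mm behind the grasp point. The pads swing forward as they close: fully open they stand 13 mm farther back than shut.
Start: joints at [-1.487, 0.286, 1.577, -0, 1.279, -0.15], TCP at [0.156, -0.657, 0.211] pointing down, gripper open.
Joint ranges: [-2.77, 2.77], [-0.9, 2.22], [0.21, 2.48], [-1.53, 4.67], [0.24, 2.81], [-2.84, 2.84]. Speed limits (rad/s): [2.79, 2.79, 3.14, 3.14, 3.14, 3.14].

## Interface

Orientations are given as a unit quaternion [x, y, z, w].
In Python, from plant import readout, cams, sign_off, ctrl gives the robot as it stands. The module is installed in compiled form; this text tells all that it offers.
- The arm moves only by the tool step_arm, never from a script. Its argument "increments" is a list of rows, each a list of 2 entries, a list of its own where there are three numbers: the shift along the world's x, y, z in mm, then the turn, a rotation vector about the world's x, y, z in rad. In form: [[[x, y, z], [rx, ry, rz]], ...]. A call has 1 to 8 rows; each row shifts and turns the commanded pose from where the row before left it; what a row does not reach is not made up. A row lasts 1/12 s, in which the tool goes at most 41.7 mm and 7.16 degrees, less where a joint would pass 70% of its speed; a pose out of reach is approached as far as the arm can. A call is refused whole if a number of a shift passes 41.7 or a number of a turn 0.125, either way. A call with a gripper value outside its range is refused whole. "fingers" is the opening, from -1 (shut) to 1 (fully open), set as the call begins (left out, the last holds). The fingers move at their own pace and stop on an object; "grip_force" is the grip in N (left out, the last holds). Time passes only in rows, so rows that do not move let the fingers close. It gives the time, the measured TCP pose, the force, the opening and the grip force at its end, in the units of the state.
- readout.get_state(): the state, without advancing time (a new reading comes with each control period).
- cams.read_camera(name): name is "scene" or "side" or "wrist"; returns the picture (384x512x3 uint8, red, green, blue); there is no depth.
- cams.get_calibration(name): a dict with "fx", "fy", "cx", "cy" (pixels), "distortion" ([k1, k2, p1, p2, k3] as OpenCV has them; the pictures are not rectified), "eye" and "rotation" of the camera in the world; the wrist camera has in their place "T_tool_cam" (4x4, takes a point from camera to tool coordinates, whose origin is the TCP and whose axes are the flange's). Camera axes: x right, y up, looking along -z (the intrinsics and any distortion apply to the point x, -y, -z); pixel columns grow to the right and rows downward; lengths in m; the calibration is good to about 2 mm. A picture is of the moment at which its call begins: read the wrist's pose just before it. get_calibration takes no time and is no camera call.
- sign_off(): hands the job in; it is judged then, once.
The state is a dict: "time": time; "qpos": joint angles; "dq": joint speeds; "joint_efforts": joint torques, N m; "eef_pos": TCP position; "tcp_rot": TCP orientation; "contact_force": force on the tool from outside, world axes, zero at the start; "wrist_torque": the same for the moment, N m; "opening": opening from 0.0 (shut) to 1.0 (fully open); "finger_force": force on a finger pad.
Only numpy, scipy, OpenCV 4.12 (cv2) and the standard library are available. Lean on these libraries where they do the work, as an engineer would, in place of code of your own. Each camera call takes 0.05 s, during which the arm holds its last target. There are 200 camera calls.

## Task

Close the four finished inkstones on the carving bench: put on each stone the wooden lid of its own shape and size, lying flat, with the edges of lid and stone flush all round. Set each lid down without dropping it, leave the stones standing where they are, and do not disturb the hammer and the brush beside the work.

Things in the scene. Friction and masses are not known exactly. Their poses are not given: they have to be found in the camera images.
- lid_big_round: large round dark wooden lid, a plate diameter 104 mm and 12 mm thick with a flat underside, 0.05 to 0.2 kg, with an upright wooden bar grip on top (46 mm long, 18 mm wide, its top 38 mm above the underside), centred, its length along the lid's x. Origin: centre of the underside; z up. Stands flat on the table at the start, at any yaw
- stone_big_round: large round inkstone, diameter 104 mm, 30 mm high, grey slate, loose (0.3 to 0.6 kg), flat rim on top with a 10 mm deep carved well. Origin: centre of the underside; z up
- lid_small_round: small round dark wooden lid, a plate diameter 70 mm and 12 mm thick with a flat underside, 0.05 to 0.2 kg, with an upright wooden bar grip on top (46 mm long, 18 mm wide, its top 38 mm above the underside), centred, its length along the lid's x. Origin: centre of the underside; z up. Stands flat on the table at the start, at any yaw
- stone_small_round: small round inkstone, diameter 70 mm, 30 mm high, grey slate, loose (0.3 to 0.6 kg), flat rim on top with a 10 mm deep carved well. Origin: centre of the underside; z up
- lid_square: square dark wooden lid, a plate 88 x 88 mm and 12 mm thick with a flat underside, 0.05 to 0.2 kg, with an upright wooden bar grip on top (46 mm long, 18 mm wide, its top 38 mm above the underside), centred, its length along the lid's x. Origin: centre of the underside; z up. Stands flat on the table at the start, at any yaw
- stone_square: square inkstone, 88 x 88 mm, 30 mm high, grey slate, loose (0.3 to 0.6 kg), flat rim on top with a 10 mm deep carved well. Origin: centre of the underside; z up. The sides run along x and y
- lid_oblong: oblong rectangular dark wooden lid, a plate 122 mm (along x) x 72 mm (along y) and 12 mm thick with a flat underside, 0.05 to 0.2 kg, with an upright wooden bar grip on top (46 mm long, 18 mm wide, its top 38 mm above the underside), centred, its length along the lid's x. Origin: centre of the underside; z up. Stands flat on the table at the start, at any yaw
- stone_oblong: oblong rectangular inkstone, 122 mm (along x) x 72 mm (along y), 30 mm high, grey slate, loose (0.3 to 0.6 kg), flat rim on top with a 10 mm deep carved well. Origin: centre of the underside; z up. The sides run along x and y
- mallet: bystander: carving hammer with a wooden head, 260 mm long, head 88 mm across, 26 mm high, lying at the left of the work, its handle roughly along x; leave it alone. Origin: underside, about mid-length
- brush: bystander: dusting brush, 200 mm long, 42 mm wide, 20 mm high, lying at the right of the work, roughly along x; leave it alone. Origin: underside, about mid-length
Things that resemble listed ones, but are neither listed nor needed, are in the scene too. What is shaped like the lid_big_round but yellow is not meant.

How it is judged:
At the end, for the whole second after the job is handed in: Each lid lies flat (0.08 rad) on the stone of its own shape and size (its underside 26 to 34 mm above the stone's), centred within 10 mm; square and oblong lids parallel to their stones within 0.17 rad, any way round that fits; all lids released and at rest (horizontal distance between lid_big_round and stone_big_round below 0.01 m and z of lid_big_round in the frame of stone_big_round between 0.026 and 0.034 m and angle between each of lid_big_round, lid_small_round, lid_square, lid_oblong's own z axis and vertical below 0.08 rad and linear speed of each of lid_big_round, lid_small_round, lid_square, lid_oblong below 0.02 m/s and horizontal distance between lid_small_round and stone_small_round below 0.01 m and z of lid_small_round in the frame of stone_small_round between 0.026 and 0.034 m and horizontal distance between lid_square and stone_square below 0.01 m and z of lid_square in the frame of stone_square between 0.026 and 0.034 m and (angle between the x axis of lid_square and the x axis of stone_square, either way round below 0.17 rad or angle between the x axis of lid_square and the y axis of stone_square, either way round below 0.17 rad) and horizontal distance between lid_oblong and stone_oblong below 0.01 m and z of lid_oblong in the frame of stone_oblong between 0.026 and 0.034 m and angle between the x axis of lid_oblong and the x axis of stone_oblong, either way round below 0.17 rad); the robot touches nothing.
It fails at once if a lid is dropped or flung (it moves faster than 0.6 m/s with nothing touching it) ((contact force between lid_big_round and anything else below 0.05 N and linear speed of lid_big_round above 0.6 m/s) or (contact force between lid_small_round and anything else below 0.05 N and linear speed of lid_small_round above 0.6 m/s) or (contact force between lid_square and anything else below 0.05 N and linear speed of lid_square above 0.6 m/s) or (contact force between lid_oblong and anything else below 0.05 N and linear speed of lid_oblong above 0.6 m/s)).
It fails at once if an inkstone is shifted more than 30 mm from where it stood (distance of any of stone_big_round, stone_small_round, stone_square, stone_oblong from where it was at the start of the episode above 0.03 m).
It fails at once if the hammer or the brush is shifted more than 30 mm (distance of any of mallet, brush from where it was at the start of the episode above 0.03 m).
It also fails if it takes over 102 s, if anything falls off the work surface, if the arm or the gripper's body presses on something with over 40 N, if the wrist force passes 120 N, or if a joint passes its speed limit or range.

## Working session

There is one attempt and no reset: what is moved stays moved. The work goes in short steps, Python scripts to look and compute and a tool call to move; the robot and the scene stay as the last step left them, time stands still between calls to the robot, and variables do not carry over. Pictures are saved under pics/ and viewed, at most 14 in all, crops included, and the job is handed in when it is done.

Besides the shell and the picture viewer there is one more tool, called after "Request:" as name(argument=value, ...), one argument or row to a line, values as JSON. step_arm: Moves the arm, as the interface text tells. Its arguments: {"type":"object","properties":{"increments":{"type":"array","items":{"type":"array"}},"fingers":{"type":"number"},"grip_force":{"type":"number"}},"required":["increments"]}

```bash
mkdir -p pics
python3 - <<'E'
from plant import readout, cams, ctrl
import cv2,numpy as np
for n in ["scene","side","wrist"]:
    im=cams.read_camera(n); cv2.imwrite(f"pics/{n}0.png",im[:,:,::-1])
    c=cams.get_calibration(n); print(n,{k:np.round(v,4).tolist() for k,v in c.items()})
a=cv2.imread("pics/scene0.png")
s=readout.get_state();print(s["time"],s["eef_pos"],s["tcp_rot"],ctrl.hold_point_z)
E
```

```text
scene {'fx': 349.7468, 'fy': 349.7468, 'cx': 254.7994, 'cy': 195.5059, 'distortion': [-0.0634, 0.0, 0.0, 0.0, 0.0], 'eye': [1.3991, 0.5812, 0.844], 'rotation': [0.2022, 0.3965, 0.789, 0.4235]}
side {'fx': 477.4146, 'fy': 477.4146, 'cx': 253.9581, 'cy': 193.1254, 'distortion': [-0.1242, 0.0, 0.0, 0.0, 0.0], 'eye': [0.2656, 1.0631, 1.1873], 'rotation': [-0.0439, 0.3719, 0.9202, -0.114]}
wrist {'fx': 340.9401, 'fy': 340.9401, 'cx': 252.8908, 'cy': 192.2494, 'distortion': [-0.0959, 0.0, 0.0, 0.0, 0.0], 'T_tool_cam': [[0.0001, 0.945, 0.3271, 0.0847], [1.0, -0.0001, 0.0, 0.0005], [0.0001, 0.3271, -0.945, -0.1634], [0.0, 0.0, 0.0, 1.0]]}
0.15 [ 0.15634755 -0.65607161  0.20943165] [ 9.93175925e-01  1.16622131e-01  2.17990094e-05 -9.27758234e-04] 0.0187
```

View pics/scene0.png

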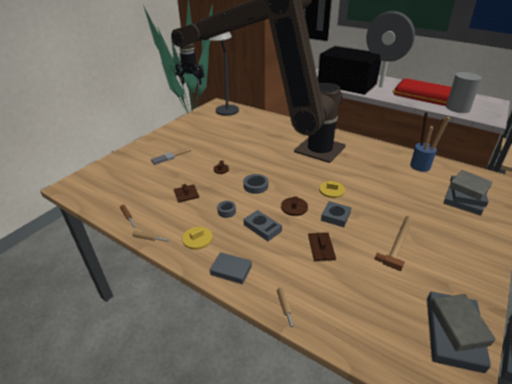

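View pics/side0.png

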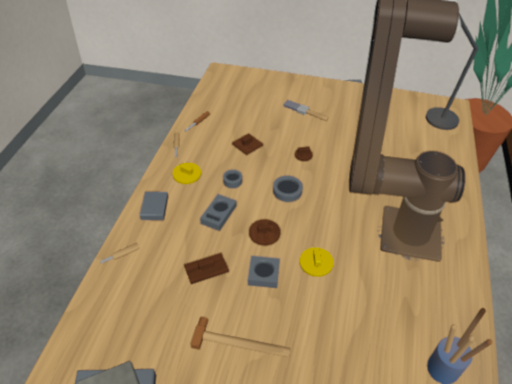

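Scene and side show the same things (scene px / side px).
- Lids: square (186,193)/(248,144), small round (221,168)/(304,153), big round (294,206)/(265,231), oblong (322,247)/(206,268).
- Stones: big round (256,183)/(288,188), small round (227,209)/(233,179), oblong (262,225)/(218,212), square (336,213)/(264,271).
- Look-alikes: yellow lids at (197,238) and (332,188), an uncarved slab at (231,267), and slate stacks at the right. I choose only dark brown lids and stones with a carved well.

```bash
cat > h.py <<'E'
from plant import readout, cams, ctrl
import cv2,numpy as np
from scipy.spatial.transform import Rotation as R
def pose(n,s=None):
    c=cams.get_calibration(n)
    if n!="wrist": return c,R.from_quat(c["rotation"]).as_matrix() if np.size(c["rotation"])==4 else np.array(c["rotation"]),np.array(c["eye"])
    T=np.array(c["T_tool_cam"]);Q=R.from_quat(s["tcp_rot"]).as_matrix()
    return c,Q@T[:3,:3],Q@T[:3,3]+s["eef_pos"]
def K(c): return np.array([[c["fx"],0,c["cx"]],[0,c["fy"],c["cy"]],[0,0,1.]])
def ray(P,px,z):
    c,M,e=P
    u=cv2.undistortPoints(np.array(px,float).reshape(-1,1,2),K(c),np.array(c["distortion"]))[:,0]
    d=np.c_[u[:,0],-u[:,1],-np.ones(len(u))]@M.T
    return e+d*((z-e[2])/d[:,2])[:,None]
def proj(P,X):
    c,M,e=P; d=(np.atleast_2d(X)-e)@M; d=d*[1,-1,-1]
    return cv2.projectPoints(d,np.zeros(3),np.zeros(3),K(c),np.array(c["distortion"]))[0][:,0]
def shot(n,f):
    s=readout.get_state(); im=cams.read_camera(n)[:,:,::-1].copy(); cv2.imwrite(f"pics/{f}.png",im); return im,pose(n,s)
def comp(im,px,thr=125):
    m=(im.max(2)<thr).astype(np.uint8); m=cv2.morphologyEx(m,cv2.MORPH_CLOSE,np.ones((3,3)))
    n,l,st,ce=cv2.connectedComponentsWithStats(m)
    ys,xs=np.nonzero(m); i=np.argmin((xs-px[0])**2+(ys-px[1])**2); k=l[ys[i],xs[i]]
    mm=(l==k).astype(np.uint8); cn=max(cv2.findContours(mm,cv2.RETR_EXTERNAL,cv2.CHAIN_APPROX_NONE)[0],key=cv2.contourArea)
    return mm,cn[:,0]
E
python3 - <<'E'
from h import *
S={"LSq":((186,193),(248,144),.012),"LSm":((221,168),(304,153),.014),"LBig":((294,206),(265,231),.012),"LOb":((322,247),(206,268),.01),
"SBig":((256,183),(288,188),.025),"SSm":((227,209),(233,179),.022),"SOb":((262,225),(218,212),.022),"SSq":((336,213),(264,271),.022)}
for n,i in (("scene",0),("side",1)):
    im=cv2.imread(f"pics/{n}0.png");P=pose(n)
    for k,v in S.items():
        m,c=comp(im,v[i]); X=ray(P,c,v[2]); r=cv2.minAreaRect((X[:,:2]*1000).astype(np.float32))
        print(n,k,int(m.sum()),[np.round(x,0) for x in r])
E
python3 -c "
import cv2
a=cv2.imread('pics/scene0.png')[145:275,140:370];b=cv2.imread('pics/side0.png')[120:300,160:350]
cv2.imwrite('pics/crop.png',cv2.hconcat([cv2.resize(a,(400,300)),cv2.resize(b,(400,300))]))"
```

```text
scene LSq 347 [array([ 628., -293.]), array([118.,  88.]), np.float64(54.0)]
scene LSm 158 [array([ 406., -289.]), array([116.,  66.]), np.float64(38.0)]
scene LBig 428 [array([466., 115.]), array([116.,  99.]), np.float64(31.0)]
scene LOb 657 [array([604., 293.]), array([134.,  76.]), np.float64(35.0)]
scene SBig 431 [array([440., -80.]), array([134., 103.]), np.float64(33.0)]
scene SSm 279 [array([633., -82.]), array([96., 68.]), np.float64(37.0)]
scene SOb 719 [array([634.,  79.]), array([144.,  95.]), np.float64(79.0)]
scene SSq 556 [array([437., 270.]), array([123.,  94.]), np.float64(7.0)]
side LSq 367 [array([ 625., -287.]), array([90., 92.]), np.float64(56.0)]
side LSm 204 [array([ 407., -281.]), array([64., 73.]), np.float64(14.0)]
side LBig 651 [array([464., 119.]), array([ 96., 107.]), np.float64(12.0)]
side LOb 845 [array([600., 295.]), array([121.,  76.]), np.float64(36.0)]
side SBig 625 [array([427., -77.]), array([100., 121.]), np.float64(12.0)]
side SSm 292 [array([626., -80.]), array([63., 86.]), np.float64(15.0)]
side SOb 775 [array([627.,  81.]), array([139.,  81.]), np.float64(79.0)]
side SSq 852 [array([429., 273.]), array([ 86., 104.]), np.float64(7.0)]
```

View pics/crop.png

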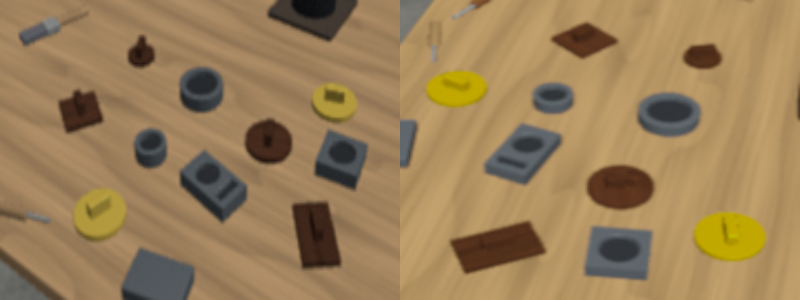

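The crop confirms the choice: four dark brown lids and four slate stones with wells. The yellow lids and plain slabs are out. Moving over the work to measure with the wrist camera.

Request:
step_arm(
  increments=[
    [[24, 30, 4], [0, 0, 0]],
    [[24, 30, 4], [0, 0, 0]],
    [[24, 30, 4], [0, 0, 0]],
    [[24, 30, 4], [0, 0, 0]],
    [[24, 30, 4], [0, 0, 0]],
    [[24, 30, 4], [0, 0, 0]],
    [[24, 30, 4], [0, 0, 0]],
    [[24, 30, 4], [0, 0, 0]],
  ],
  fingers=0.0,
)

```text
time: 0.82
eef_pos: [0.3491, -0.4148, 0.2424]
tcp_rot: [0.993, 0.116, -0.0, -0.0]
contact_force: [0.5, 0.2, 0.7]
opening: 0.498
finger_force: 0.0
```

Request:
step_arm(
  increments=[
    [[24, 30, 4], [0, 0, 0]],
    [[24, 30, 4], [0, 0, 0]],
    [[24, 30, 4], [0, 0, 0]],
    [[24, 30, 4], [0, 0, 0]],
    [[24, 30, 4], [0, 0, 0]],
    [[24, 30, 4], [0, 0, 0]],
    [[20, 26, 4], [0, 0, 0]],
    [[0, 0, 0], [0, 0, 0]],
  ],
)

```text
time: 1.48
eef_pos: [0.5152, -0.2062, 0.2713]
tcp_rot: [0.993, 0.12, 0.001, -0.001]
contact_force: [1.4, 0.3, -0.2]
opening: 0.499
finger_force: 0.0
```

Run:
```python
from h import *
s=readout.get_state();print(s["time"],s["eef_pos"],s["tcp_rot"],s["opening"])
im,P=shot("wrist","w1")
X=dict(LSq=(.625,-.288,.012),LSm=(.407,-.282,.012),SBig=(.430,-.078,.03),SSm=(.628,-.08,.03),SOb=(.628,.08,.03))
for k,v in X.items(): print(k,proj(P,v).round())
```

```text
1.4833 [ 0.51515198 -0.20618223  0.27130481] [ 9.92832772e-01  1.19503763e-01  1.27294888e-03 -5.62923327e-04] 0.4985998442555934
LSq [[341.  75.]]
LSm [[288. 235.]]
SBig [[139. 190.]]
SSm [[166.  26.]]
SOb [[31. -2.]]
```

View pics/w1.png

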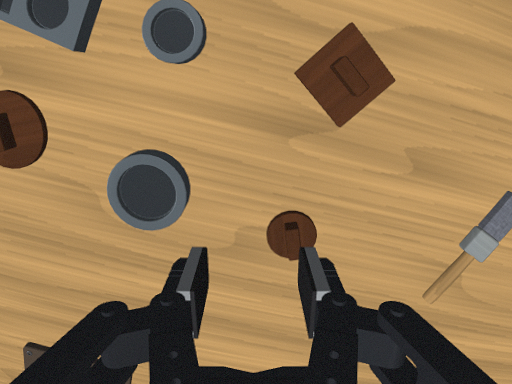

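Wrist view: square lid (345,75), small round lid (291,235), big round stone (148,190), small round stone (174,30); the brush is at right (470,245).

```bash
cat >> h.py <<'E'
def meas(im,P,X0,h,kind,thr=150,zb=0.0,ret=False):
    px=proj(P,[X0[0],X0[1],zb+h])[0]
    m,c=comp(im,px,thr)
    e=P[2][:2]; T=ray(P,c,zb+h)[:,:2]; B=ray(P,c,zb)[:,:2]
    for it in range(3):
        ctr=T.mean(0) if it==0 else np.array(g[0])/1000
        far=((T-ctr)*(T-e)).sum(1)>0
        Y=np.where(far[:,None],T,B)
        if kind=="c":
            A=np.c_[2*Y,np.ones(len(Y))]; q=np.linalg.lstsq(A,(Y**2).sum(1),rcond=None)[0]
            g=(q[:2]*1000,2000*np.sqrt(q[2]+q[:2]@q[:2]),0)
        else:
            g=cv2.minAreaRect((Y*1000).astype(np.float32))
    return [np.round(x,1) for x in g],int(m.sum())
def barang(im,P,X0,zt,win=30):
    # bar top: strong edges near lid centre -> long-line direction at height zt
    px=proj(P,[X0[0],X0[1],zt])[0]; return px
E
python3 - <<'E'
from h import *
s=readout.get_state();im=cv2.imread("pics/w1.png");P=pose("wrist",s)
X=dict(LSq=(.625,-.288,.012,"r"),LSm=(.407,-.282,.012,"c"),SBig=(.430,-.078,.03,"c"),SSm=(.628,-.08,.03,"c"))
for k,v in X.items(): print(k,meas(im,P,v,v[2],v[3]))
# bar top guess for square lid: pixel corners by eye
for n,z,c in (("LSq",.038,[(330,61),(343,56),(369,91),(357,97)]),("LSm",.038,[(285,223),(298,222),(303,258)])):
    x=ray(P,c,z)*1000;print(n,x[:,:2].round().tolist(),x.mean(0).round())
E
```

```text
LSq ([array([ 622.7, -295.3]), array([89.1, 89.1]), np.float64(55.4)], 5622)
LSm ([array([ 120.3, -299.3]), np.float64(502.7), np.int64(0)], 30977)
SBig ([array([426.9, -90.2]), np.float64(101.7), np.int64(0)], 5307)
SSm ([array([622.8, -90.2]), np.float64(67.6), np.int64(0)], 3348)
LSq [[632.0, -267.0], [641.0, -280.0], [613.0, -320.0], [603.0, -309.0]] [ 622. -294.   38.]
LSm [[433.0, -270.0], [438.0, -286.0], [389.0, -307.0]] [ 420. -288.   38.]
```

Run:
```python
from h import *
s=readout.get_state();print(s["time"],s["eef_pos"],s["dq"].round(3) if hasattr(s["dq"],"round") else s["dq"])
im,P=shot("wrist","w2");s=readout.get_state();print(s["eef_pos"])
X=dict(LSq=(.625,-.290,.012,"r"),SBig=(.430,-.083,.03,"c"),SSm=(.628,-.084,.03,"c"))
for k,v in X.items(): print(k,meas(im,P,v,v[2],v[3]))
```

```text
1.5333 [ 0.51374988 -0.20819095  0.27073947] [-0.058 -0.002  0.021 -0.026  0.001 -0.018]
[ 0.51283063 -0.20946842  0.27033604]
LSq ([array([ 624.7, -292.9]), array([89.1, 89.3]), np.float64(55.6)], 5662)
SBig ([array([428.6, -87.7]), np.float64(101.8), np.int64(0)], 5341)
SSm ([array([624.1, -87.6]), np.float64(67.1), np.int64(0)], 3315)
```

Request:
step_arm(
  increments=[
    [[19, -14, -18], [0, 0, 0.122]],
    [[19, -14, -18], [0, 0, 0.122]],
    [[19, -14, -18], [0, 0, 0.122]],
    [[19, -14, -18], [0, 0, 0.122]],
    [[19, -14, -18], [0, 0, 0.122]],
    [[18, -13, -18], [0, 0, 0.122]],
    [[0, 0, 0], [0, 0, 0]],
    [[0, 0, 0], [0, 0, 0]],
  ],
)

```text
time: 2.25
eef_pos: [0.6236, -0.2947, 0.1593]
tcp_rot: [0.887, 0.463, -0.002, -0.002]
contact_force: [-0.8, 0.2, 1.0]
opening: 0.497
finger_force: 0.0
```

Request:
step_arm(
  increments=[
    [[0, 0, 0], [0, 0, 0]],
    [[0, 0, 0], [0, 0, 0]],
  ],
)

```text
time: 2.42
eef_pos: [0.6251, -0.2941, 0.1643]
tcp_rot: [0.886, 0.464, 0.0, 0.001]
contact_force: [-0.3, 0.1, -0.1]
opening: 0.497
finger_force: 0.0
```

Run:
```python
from h import *
s=readout.get_state();x=R.from_quat(s["tcp_rot"]).as_matrix();print(s["time"],s["eef_pos"],np.arctan2(x[1,0],x[0,0]),x[:,2].round(3),s["dq"])
im,P=shot("wrist","w3")
X=dict(LSq=(.625,-.290,.012,"r"),SSm=(.628,-.084,.03,"c"))
for k,v in X.items(): print(k,meas(im,P,v,v[2],v[3]),proj(P,v[:3]))
```

```text
2.4167 [ 0.6251192  -0.29410775  0.16425837] 0.9640879921916685 [ 0.002 -0.001 -1.   ] [ 0.00752086 -0.01385018 -0.00464121  0.00054076 -0.00230977 -0.00480336]
LSq ([array([ 625.3, -293.2]), array([88.9, 88.3]), np.float64(55.3)], 8314) [[249.45826477 164.29500487]]
SSm ([array([ 613.3, -105.9]), np.float64(32.2), np.int64(0)], 977) [[104.17993737 -37.01440006]]
```

View pics/w3.png

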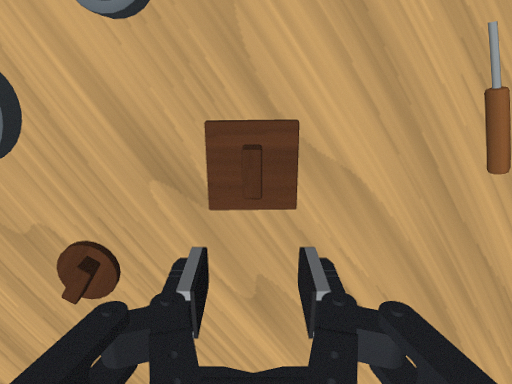

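Square lid at (252,165), its bar aligned with the tool. Going down.

Request:
step_arm(
  increments=[
    [[0, 1, -30], [0, 0, 0]],
    [[0, 0, -30], [0, 0, 0]],
    [[0, 0, -30], [0, 0, 0]],
    [[0, 0, -25], [0, 0, 0]],
    [[0, 0, -15], [0, 0, 0]],
    [[0, 0, -10], [0, 0, 0]],
    [[0, 0, -6], [0, 0, 0]],
    [[0, 0, -2], [0, 0, 0]],
  ],
)

```text
time: 3.13
eef_pos: [0.6257, -0.2928, 0.015]
tcp_rot: [0.886, 0.464, 0.0, 0.0]
contact_force: [0.6, -0.1, -0.3]
opening: 0.499
finger_force: 0.0
```

Request:
step_arm(
  increments=[
    [[0, 0, 0], [0, 0, 0]],
    [[0, 0, 0], [0, 0, 0]],
    [[0, 0, 0], [0, 0, 0]],
    [[0, 0, 0], [0, 0, 0]],
    [[0, 0, 0], [0, 0, 0]],
    [[0, 0, 0], [0, 0, 0]],
  ],
  fingers=-1,
  grip_force=35,
)

```text
time: 3.63
eef_pos: [0.6265, -0.2933, 0.0165]
tcp_rot: [0.886, 0.464, 0.001, 0.001]
contact_force: [-0.8, -0.1, 6.0]
opening: 0.171
finger_force: 35.4
```

Request:
step_arm(
  increments=[
    [[0, 0, 4], [0, 0, 0]],
    [[0, 0, 10], [0, 0, 0]],
    [[0, 0, 20], [0, 0, 0]],
    [[0, 0, 25], [0, 0, 0]],
    [[0, 0, 25], [0, 0, 0]],
    [[-6, 14, 20], [0, 0, 0]],
    [[-12, 28, 0], [0, 0, 0.06]],
    [[-12, 28, 0], [0, 0, 0.06]],
  ],
)

```text
time: 4.3
eef_pos: [0.5961, -0.2232, 0.121]
tcp_rot: [0.856, 0.517, 0.001, 0.002]
contact_force: [0.3, 0.2, -1.4]
opening: 0.174
finger_force: 34.3
```

Request:
step_arm(
  increments=[
    [[-12, 28, 0], [0, 0, 0.06]],
    [[-12, 28, 0], [0, 0, 0.06]],
    [[-12, 28, 0], [0, 0, 0.06]],
    [[-12, 28, 0], [0, 0, 0.06]],
    [[-12, 28, 0], [0, 0, 0.06]],
    [[-12, 28, 0], [0, 0, 0.06]],
    [[-12, 28, 0], [0, 0, 0.06]],
    [[-12, 28, 0], [0, 0, 0.06]],
  ],
)

```text
time: 4.97
eef_pos: [0.4981, 0.0027, 0.1184]
tcp_rot: [0.708, 0.706, -0.0, -0.0]
contact_force: [0.2, -0.2, -1.2]
opening: 0.171
finger_force: 34.3
```

Request:
step_arm(
  increments=[
    [[-12, 28, 0], [0, 0, 0.06]],
    [[-12, 28, 0], [0, 0, 0.07]],
    [[-12, 28, 0], [0, 0, 0]],
    [[-12, 28, 0], [0, 0, 0]],
    [[-10, 25, 0], [0, 0, 0]],
    [[0, 0, 0], [0, 0, 0]],
    [[0, 0, 0], [0, 0, 0]],
    [[0, 0, 0], [0, 0, 0]],
  ],
)

```text
time: 5.63
eef_pos: [0.4414, 0.1381, 0.1186]
tcp_rot: [0.661, 0.75, -0.0, 0.0]
contact_force: [0.2, 0.3, -0.8]
opening: 0.171
finger_force: 34.4
```

Run:
```python
from h import *
s=readout.get_state();x=R.from_quat(s["tcp_rot"]).as_matrix();print(s["time"],s["eef_pos"],np.arctan2(x[1,0],x[0,0]),x[:,2].round(3),s["qpos"],s["opening"],s["contact_force"])
im,P=shot("wrist","w4")
for k,v in dict(SSq=(.43,.27,.03,"r")).items(): print(k,meas(im,P,v,v[2],v[3]),proj(P,v[:3]))
```

```text
5.6333 [0.4414401  0.13810836 0.11862754] 1.69629290052826 [ 0. -0. -1.] [ 8.35692491e-02 -9.29314849e-02  2.16395445e+00 -5.12763730e-04
  1.07033432e+00 -4.16813874e-02] 0.17132266880735098 [ 0.16830304  0.25122991 -0.78552116]
SSq ([array([431.5, 248.3]), array([87.9, 47. ]), np.float64(7.3)], 9160) [[259.99965983   2.0952818 ]]
```

View pics/w4.png

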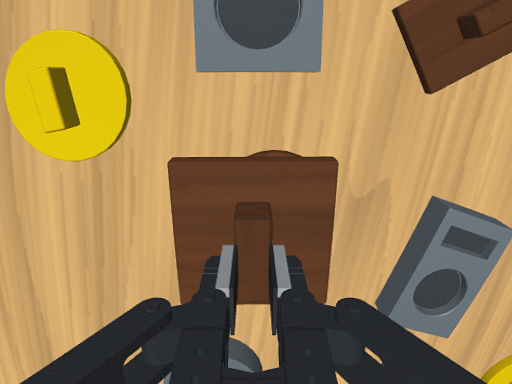

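The lid is held square in the gripper (centred at column 253). The square stone's near edge is at row 72. Moving closer to see it whole.

Request:
step_arm(
  increments=[
    [[-3, 25, 0], [0, 0, 0]],
    [[-4, 25, 0], [0, 0, 0]],
    [[0, 0, 0], [0, 0, 0]],
    [[0, 0, 0], [0, 0, 0]],
    [[0, 0, 0], [0, 0, 0]],
  ],
)

```text
time: 6.1
eef_pos: [0.4348, 0.1874, 0.1184]
tcp_rot: [0.662, 0.75, -0.0, 0.0]
contact_force: [0.5, -0.0, -0.1]
opening: 0.175
finger_force: 34.4
```

Run:
```python
from h import *
s=readout.get_state();x=R.from_quat(s["tcp_rot"]).as_matrix();print(s["time"],s["eef_pos"],np.arctan2(x[1,0],x[0,0]))
im,P=shot("wrist","w5")
for k,v in dict(SSq=(.43,.27,.03,"r")).items(): print(k,meas(im,P,v,v[2],v[3]),proj(P,v[:3]))
P=pose("wrist",s)
im=cv2.imread("pics/w4.png")
from copy import deepcopy
s["eef_pos"]=np.array([0.44144,0.13811,0.11863])
P=pose("wrist",s);print(meas(im,P,(.628,.08),.03,"r"),meas(im,P,(.601,.295),.012,"r"))
```

```text
6.1 [0.43482229 0.18742188 0.11844347] 1.694950642905348
SSq ([array([428.8, 268.7]), array([87.8, 87.7]), np.float64(7.5)], 15706) [[260.10852321  77.68806213]]
([array([454.1,  39. ]), array([509.2, 247.8]), np.float64(7.1)], 61037) ([array([587.2, 280.7]), array([87.1, 75.4]), np.float64(35.7)], 8155)
```

Request:
step_arm(
  increments=[
    [[-1, 20, 0], [0, 0, 0.007]],
    [[-1, 20, 0], [0, 0, 0]],
    [[-1, 20, 0], [0, 0, 0]],
    [[-1, 14, -5], [0, 0, 0]],
    [[-1, 8, -10], [0, 0, 0]],
    [[0, 0, -15], [0, 0, 0]],
    [[0, 0, -15], [0, 0, 0]],
    [[0, 0, 0], [0, 0, 0]],
  ],
)

```text
time: 6.82
eef_pos: [0.4269, 0.2685, 0.0696]
tcp_rot: [0.659, 0.752, -0.003, -0.002]
contact_force: [-0.7, -1.3, -2.8]
opening: 0.175
finger_force: 34.3
```

Request:
step_arm(
  increments=[
    [[0, 0, -10], [0, 0, 0]],
    [[0, 0, -6], [0, 0, 0]],
    [[0, 0, -4], [0, 0, 0]],
    [[0, 0, -3], [0, 0, 0]],
    [[0, 0, -2], [0, 0, 0]],
    [[0, 0, 0], [0, 0, 0]],
  ],
)

```text
time: 7.32
eef_pos: [0.4294, 0.2703, 0.0484]
tcp_rot: [0.659, 0.752, -0.0, -0.0]
contact_force: [-0.6, -0.2, -2.2]
opening: 0.173
finger_force: 34.4
```

Request:
step_arm(
  increments=[
    [[0, -1, -1], [0, 0, 0]],
    [[0, 0, -1], [0, 0, 0]],
    [[0, 0, 0], [0, 0, 0]],
    [[0, 0, 0], [0, 0, 0]],
  ],
)

```text
time: 7.65
eef_pos: [0.4295, 0.2694, 0.0467]
tcp_rot: [0.659, 0.752, 0.0, 0.0]
contact_force: [0.3, -0.2, -2.3]
opening: 0.174
finger_force: 34.5
```

Request:
step_arm(
  increments=[
    [[0, 0, -1], [0, 0, 0]],
    [[0, 0, 0], [0, 0, 0]],
    [[0, 0, 0], [0, 0, 0]],
  ],
)

```text
time: 7.9
eef_pos: [0.4297, 0.2695, 0.0465]
tcp_rot: [0.659, 0.752, -0.0, 0.0]
contact_force: [-1.5, -0.9, 5.8]
opening: 0.177
finger_force: 37.2
```

Request:
step_arm(
  increments=[
    [[0, 0, 0], [0, 0, 0]],
    [[0, 0, 0], [0, 0, 0]],
    [[0, 0, 0], [0, 0, 0]],
    [[0, 0, 0], [0, 0, 0]],
    [[0, 0, 10], [0, 0, 0]],
    [[0, 0, 25], [0, 0, 0]],
    [[0, 0, 35], [0, 0, 0]],
    [[10, 0, 35], [0, 0, -0.1]],
  ],
  fingers=0,
)

```text
time: 8.57
eef_pos: [0.4372, 0.2691, 0.1509]
tcp_rot: [0.696, 0.718, -0.002, -0.001]
contact_force: [0.9, 1.3, 0.4]
opening: 0.498
finger_force: 0.0
```

Request:
step_arm(
  increments=[
    [[20, 2, 15], [0, 0, -0.122]],
    [[25, 3, 0], [0, 0, -0.122]],
    [[25, 3, 0], [0, 0, -0.122]],
    [[25, 4, 0], [0, 0, -0.122]],
    [[25, 4, 0], [0, 0, -0.122]],
    [[20, 4, 0], [0, 0, -0.122]],
    [[15, 4, 0], [0, 0, -0.122]],
    [[7, 2, 0], [0, 0, -0.122]],
  ],
)

```text
time: 9.23
eef_pos: [0.6034, 0.2954, 0.1661]
tcp_rot: [0.952, 0.305, 0.001, 0.0]
contact_force: [-0.5, -0.2, -0.4]
opening: 0.499
finger_force: 0.0
```

Request:
step_arm(
  increments=[
    [[0, 0, 0], [0, 0, 0]],
    [[0, 0, 0], [0, 0, 0]],
    [[0, 0, 0], [0, 0, 0]],
  ],
)

```text
time: 9.48
eef_pos: [0.6008, 0.2953, 0.1657]
tcp_rot: [0.951, 0.31, -0.0, -0.0]
contact_force: [0.4, 0.4, 0.3]
opening: 0.501
finger_force: 0.0
```

```bash
cat >> h.py <<'E'
def go(f,X,view=False):
    s=readout.get_state();x=R.from_quat(s["tcp_rot"]).as_matrix();print(s["time"],(s["eef_pos"]*1000).round(1),"yaw",np.arctan2(x[1,0],x[0,0]).round(3),"dq",np.abs(s["dq"]).max().round(3),"q6",s["qpos"][5])
    im,P=shot("wrist",f)
    for k,v in X.items(): print(k,meas(im,P,v[:2],v[2],v[3],zb=v[4] if len(v)>4 else 0),proj(P,v[:3])[0].round())
E
python3 - <<'E'
from h import *
go("w6",dict(LOb=(.601,.293,.012,"r"),SOb=(.625,.08,.03,"r"),LSq=(.429,.269,.042,"r")))
E
```

```text
9.4833 [600.8 295.3 165.7] yaw 0.63 dq 0.01 q6 1.2467891874918253
LOb ([array([600.2, 292.7]), array([121.6,  74.6]), np.float64(36.1)], 9243) [254. 169.]
SOb ([array([628.6,  75.3]), array([122.2,  79.4]), np.float64(78.6)], 7590) [432. 272.]
LSq ([array([455.3, 188.6]), array([176.1, 613.1]), np.float64(36.1)], 33497) [176. 318.]
```

View pics/w6.png

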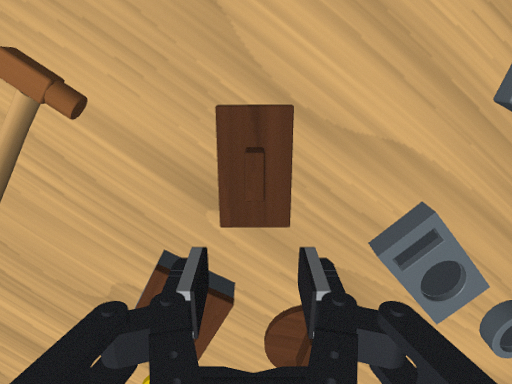

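Oblong lid at (255,166), aligned with the tool; the oblong stone is at (430,262), long sides tilted. The hammer at left is well clear.

Request:
step_arm(
  increments=[
    [[0, -2, -30], [0, 0, 0]],
    [[0, 0, -30], [0, 0, 0]],
    [[0, 0, -30], [0, 0, 0]],
    [[0, 0, -25], [0, 0, 0]],
    [[0, 0, -15], [0, 0, 0]],
    [[0, 0, -10], [0, 0, 0]],
    [[0, 0, -6], [0, 0, 0]],
    [[0, 0, -2], [0, 0, 0]],
  ],
)

```text
time: 10.2
eef_pos: [0.6015, 0.2935, 0.0175]
tcp_rot: [0.951, 0.309, 0.0, -0.0]
contact_force: [0.7, 0.1, 0.6]
opening: 0.498
finger_force: 0.0
```

Request:
step_arm(
  increments=[
    [[0, 0, 0], [0, 0, 0]],
    [[0, 0, 0], [0, 0, 0]],
    [[0, 0, 0], [0, 0, 0]],
    [[0, 0, 0], [0, 0, 0]],
    [[0, 0, 0], [0, 0, 0]],
    [[0, 0, 0], [0, 0, 0]],
  ],
  fingers=-1,
  grip_force=35,
)

```text
time: 10.7
eef_pos: [0.6017, 0.2935, 0.018]
tcp_rot: [0.951, 0.308, 0.0, -0.0]
contact_force: [0.0, -0.8, 0.1]
opening: 0.001
finger_force: 0.0
```

The fingers shut fully without the bar between them, so I look.

Run:
```python
from h import *
go("w7",{})
im=cams.read_camera("scene")[:,:,::-1];a=cv2.resize(im[170:290,230:390],(400,300))
b=cv2.resize(cams.read_camera("side")[:,:,::-1][200:320,140:300],(400,300))
w=cv2.resize(cv2.imread("pics/w7.png"),(400,300))
cv2.imwrite("pics/c7.png",np.vstack([np.hstack([a,b]),np.hstack([w,w*0])]))
```

```text
10.7 [601.7 293.5  18. ] yaw 0.627 dq 0.005 q6 1.246453521506304
```

View pics/c7.png

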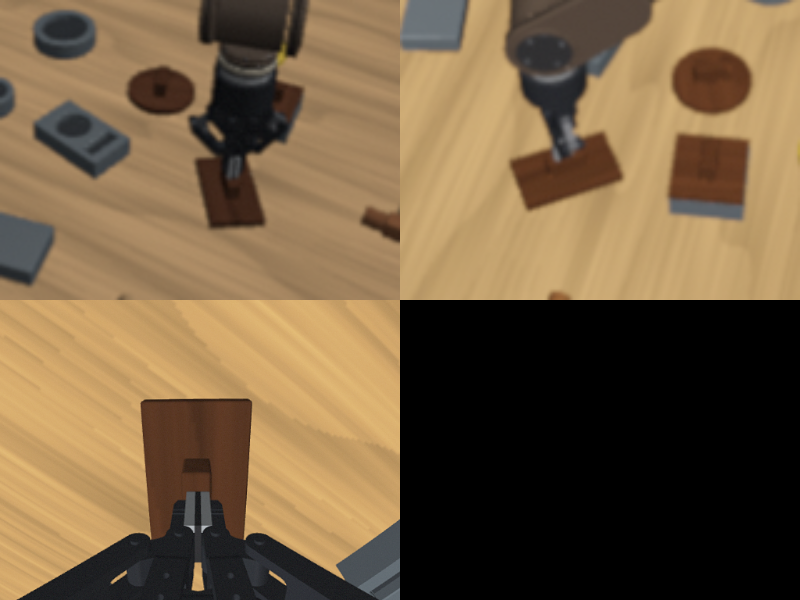

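Run:
```python
from h import *
s=readout.get_state();P=pose("wrist",s)
im=cv2.imread("pics/w7.png")
f=ray(P,[(181,128),(321,128)],.012)[:,:2]*1000
d=np.array([np.cos(.627),np.sin(.627)])
print(f,f.mean(0),"lid centre if far edge at +61:",f.mean(0)-61*d,"tcp",s["eef_pos"])
print("bar far end top/bottom", ray(P,[(252,205)],.038)*1000, ray(P,[(252,222)],.012)*1000)
for n in ("scene","side"):
    im,Q=shot(n,n+"7"); X=proj(Q,[.6002,.2927,.012])[0]; print(n,X,meas(im,Q,(.6002,.2927),.012,"r",125))
```

```text
[[629.22913126 356.91307424]
 [669.95923805 300.66522326]] [649.59418466 328.78914875] lid centre if far edge at +61: [600.19691512 292.99934905] tcp [0.60144581 0.29340843 0.01763604]
bar far end top/bottom [[624.97351762 310.27704183  38.        ]] [[608.75555719 298.63250735  12.        ]]
scene [321.61561194 244.61693751] ([array([-2956.4, -1754.7]), array([7400.4, 4926.8]), np.float64(2.2)], 47617)
side [206.22879062 266.59933665] ([array([-159.8, -768.1]), array([2732.2,  875.2]), np.float64(59.2)], 28820)
```

Run:
```python
import cv2,numpy as np
w=cv2.imread("pics/w7.png")[110:310,150:350];a=cv2.imread("pics/scene7.png")[215:265,295:345];b=cv2.imread("pics/side7.png")[235:295,170:230]
r=lambda x:cv2.resize(np.clip(x*1.6,0,255).astype(np.uint8),(400,400) if x is w else (400,300),interpolation=cv2.INTER_CUBIC)
cv2.imwrite("pics/c8.png",np.hstack([cv2.resize(np.clip(w*1.8,0,255).astype(np.uint8),(400,600)),np.vstack([r(a),r(b)])]))
```

```text
(no output)
```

View pics/c8.png

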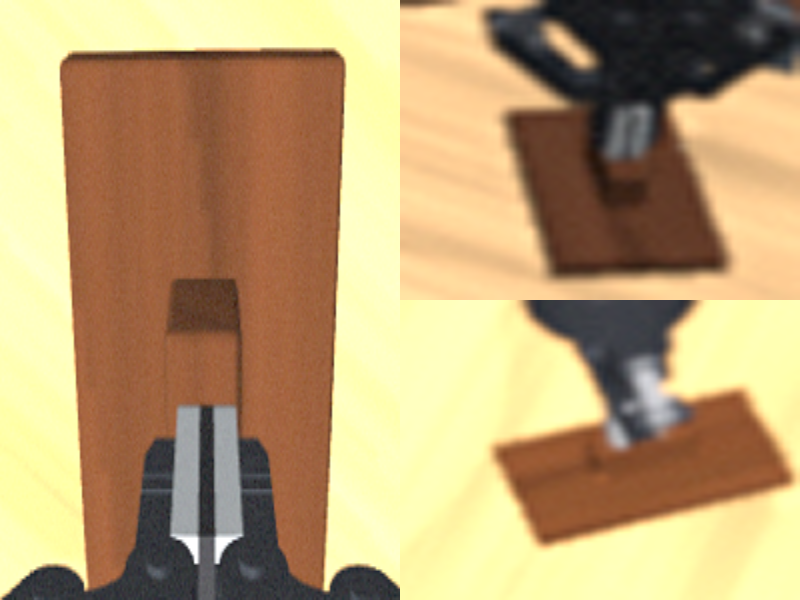

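Run:
```python
from h import *
s=readout.get_state();P=pose("wrist",s);print(s["eef_pos"],s["opening"],s["finger_force"],s["contact_force"])
print(ray(P,[(252,203)],.012)*1000)
for z in (.02,.025,.03,.034,.038):print(ray(P,[(252,220)],z)[0]*1000)
for p in ([.6187,.3066,.012],[.6187,.3066,.038],s["eef_pos"]): print(proj(P,p))
```

```text
[0.60140229 0.29339261 0.01752074] 0.0013771989487530712 0.0 [-0.16220185  0.13687712 -0.45022561]
[[617.66848567 305.09162355  12.        ]]
[612.57395228 301.38236167  20.        ]
[614.36406285 302.66036578  25.        ]
[616.15417343 303.93836988  30.        ]
[617.58626188 304.96077317  34.        ]
[619.01835034 305.98317645  38.        ]
[[250.83050049 199.9574901 ]]
[[250.49675999 219.79083859]]
[[251.88065975 241.66478647]]
```

Run:
```python
from h import *
s=readout.get_state();p=s["eef_pos"];d=np.array([np.cos(.627),np.sin(.627),0])
for n in ("scene","side","wrist"):
    P=pose(n,s)
    for dx in (-.011,0,.011):
        print(n,dx,[proj(P,p+d*dx+[0,0,z])[0].round(1).tolist() for z in (0,.01,.02,.03)])
```

```text
scene -0.011 [[321.2, 241.4], [321.5, 239.2], [321.8, 237.0], [322.1, 234.8]]
scene 0 [[321.8, 243.7], [322.1, 241.6], [322.4, 239.4], [322.8, 237.2]]
scene 0.011 [[322.4, 246.1], [322.7, 243.9], [323.1, 241.8], [323.4, 239.5]]
side -0.011 [[209.1, 264.5], [208.9, 262.6], [208.7, 260.6], [208.5, 258.6]]
side 0 [[205.6, 265.6], [205.4, 263.7], [205.2, 261.7], [204.9, 259.7]]
side 0.011 [[202.1, 266.7], [201.9, 264.8], [201.6, 262.8], [201.3, 260.8]]
wrist -0.011 [[251.9, 259.6], [251.8, 269.5], [251.8, 280.4], [251.7, 292.5]]
wrist 0 [[251.9, 241.7], [251.8, 250.8], [251.8, 260.9], [251.7, 272.2]]
wrist 0.011 [[251.9, 222.9], [251.8, 231.2], [251.7, 240.4], [251.7, 250.8]]
```

All three views put the shut finger tips about 20 mm above the reported TCP, so they closed just over the bar's top. Opening and going down 15 mm.

Request:
step_arm(
  increments=[
    [[0, 0, 2], [0, 0, 0]],
    [[0, 0, 0], [0, 0, 0]],
    [[0, 0, 0], [0, 0, 0]],
    [[0, 0, 0], [0, 0, 0]],
  ],
  fingers=0,
)

```text
time: 11.28
eef_pos: [0.6015, 0.2934, 0.0196]
tcp_rot: [0.951, 0.308, 0.0, -0.0]
contact_force: [-0.9, -0.5, 0.5]
opening: 0.501
finger_force: 0.0
```

Request:
step_arm(
  increments=[
    [[-1, -1, -5], [0, 0, 0]],
    [[0, 0, -4], [0, 0, 0]],
    [[0, 0, -4], [0, 0, 0]],
    [[0, 0, -2], [0, 0, 0]],
    [[0, 0, -2], [0, 0, 0]],
    [[0, 0, 0], [0, 0, 0]],
  ],
)

```text
time: 11.78
eef_pos: [0.5999, 0.2922, 0.0017]
tcp_rot: [0.951, 0.308, -0.001, -0.0]
contact_force: [-0.3, -1.0, 0.1]
opening: 0.501
finger_force: 0.0
```

Request:
step_arm(
  increments=[
    [[0, 0, 0], [0, 0, 0]],
    [[0, 0, 0], [0, 0, 0]],
    [[0, 0, 0], [0, 0, 0]],
    [[0, 0, 0], [0, 0, 0]],
    [[0, 0, 0], [0, 0, 0]],
    [[0, 0, 0], [0, 0, 0]],
  ],
  fingers=-1,
  grip_force=35,
)

```text
time: 12.28
eef_pos: [0.6007, 0.2925, 0.0029]
tcp_rot: [0.951, 0.308, 0.0, 0.0]
contact_force: [-0.5, 0.1, 0.9]
opening: 0.201
finger_force: 37.0
```

Request:
step_arm(
  increments=[
    [[0, 0, 4], [0, 0, 0]],
    [[0, 0, 12], [0, 0, 0]],
    [[0, 0, 25], [0, 0, 0]],
    [[0, 0, 30], [0, 0, 0]],
    [[-5, -15, 30], [0, 0, 0.05]],
    [[-9, -23, 30], [0, 0, 0.1]],
    [[-9, -23, 30], [0, 0, 0.1]],
    [[-9, -23, 25], [0, 0, 0.1]],
  ],
)

```text
time: 12.95
eef_pos: [0.5681, 0.2078, 0.1917]
tcp_rot: [0.882, 0.472, 0.001, 0.0]
contact_force: [0.9, 0.2, -0.6]
opening: 0.199
finger_force: 36.7
```

Request:
step_arm(
  increments=[
    [[-9, -23, 10], [0, 0, 0.1]],
    [[-9, -23, 0], [0, 0, 0.1]],
    [[-9, -23, 0], [0, 0, 0.1]],
    [[-9, -23, 0], [0, 0, 0.095]],
    [[-9, -23, 0], [0, 0, 0]],
    [[-9, -22, 0], [0, 0, 0]],
    [[0, 0, 0], [0, 0, 0]],
    [[0, 0, 0], [0, 0, 0]],
  ],
)

```text
time: 13.62
eef_pos: [0.514, 0.0707, 0.1992]
tcp_rot: [0.775, 0.633, 0.0, 0.0]
contact_force: [-0.3, -0.7, -2.1]
opening: 0.2
finger_force: 36.7
```

Request:
step_arm(
  increments=[
    [[0, 0, 0], [0, 0, 0]],
    [[0, 0, 0], [0, 0, 0]],
  ],
)

```text
time: 13.78
eef_pos: [0.5146, 0.0721, 0.1988]
tcp_rot: [0.774, 0.634, 0.0, -0.0]
contact_force: [0.3, -0.1, -0.6]
opening: 0.195
finger_force: 36.7
```

Run:
```python
from h import *
go("w9",dict(SOb=(.627,.08,.03,"r"),SSm=(.627,-.082,.03,"c")))
```

```text
13.7833 [514.6  72.1 198.8] yaw 1.373 dq 0.008 q6 0.14166943108386817
SOb ([array([491.3, -43.1]), array([407.5, 672.4]), np.float64(78.7)], 69135) [363. 134.]
SSm ([array([479.5, -98.2]), np.float64(427.1), np.int64(0)], 69135) [375. 273.]
```

View pics/w9.png

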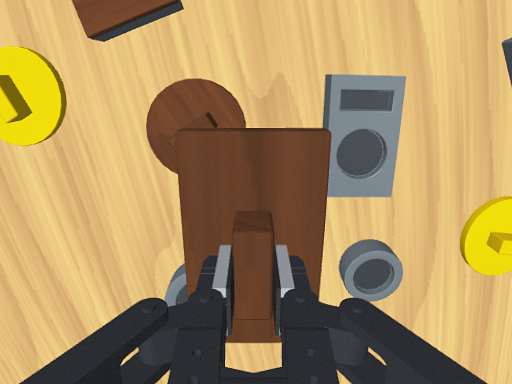

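The lid sits well in the grip. The oblong stone at (365,135) touches the lid in the picture, so I separate them by colour.

```bash
cat >> h.py <<'E'
def paint(im,grey=True):
    # keep only slate (bluish, not black gripper) or only brown things
    i=im.astype(int); g=(i[:,:,0]>=i[:,:,2]+4)&(i.max(2)>45) if grey else (i[:,:,2]>i[:,:,0]+15)&(i.max(2)<150)
    o=im.copy(); o[~g]=255; return o
def goc(f,X,shoot=True):
    s=readout.get_state();x=R.from_quat(s["tcp_rot"]).as_matrix();print(s["time"],(s["eef_pos"]*1000).round(1),"yaw",np.arctan2(x[1,0],x[0,0]).round(3),"dq",np.abs(s["dq"]).max().round(3),"q6",s["qpos"][5].round(2))
    if shoot: im,P=shot("wrist",f)
    else: im,P=cv2.imread(f"pics/{f}.png"),pose("wrist",s)
    for k,v in X.items(): print(k,meas(paint(im,k[0]=="S"),P,v[:2],v[2],v[3],zb=v[4] if len(v)>4 else 0),proj(P,v[:3])[0].round())
E
python3 - <<'E'
from h import *
goc("w9",dict(SOb=(.627,.08,.03,"r"),SSm=(.627,-.082,.03,"c")),False)
E
```

```text
13.8333 [514.6  72.2 198.7] yaw 1.373 dq 0.005 q6 0.14
SOb ([array([627.3,  75.6]), array([120.8,  70.8]), np.float64(78.7)], 8528) [363. 134.]
SSm ([array([ 462. , -227.3]), np.float64(359.8), np.int64(0)], 28610) [375. 273.]
```

Request:
step_arm(
  increments=[
    [[20, 1, -10], [0, 0, 0]],
    [[25, 1, -20], [0, 0, 0]],
    [[25, 1, -20], [0, 0, 0]],
    [[20, 0, -20], [0, 0, 0]],
    [[15, 0, -15], [0, 0, 0]],
    [[8, 0, -10], [0, 0, 0]],
    [[0, 0, -15], [0, 0, 0]],
    [[0, 0, -10], [0, 0, 0]],
  ],
)

```text
time: 14.5
eef_pos: [0.6274, 0.0753, 0.0765]
tcp_rot: [0.773, 0.634, -0.001, -0.001]
contact_force: [-0.4, 0.7, -1.9]
opening: 0.204
finger_force: 36.7
```

Request:
step_arm(
  increments=[
    [[0, 0, -15], [0, 0, 0]],
    [[0, 0, -12], [0, 0, 0]],
    [[0, 0, -8], [0, 0, 0]],
    [[0, 0, -5], [0, 0, 0]],
    [[0, 0, -2], [0, 0, 0]],
    [[0, 0, 0], [0, 0, 0]],
    [[0, 0, 0], [0, 0, 0]],
  ],
)

```text
time: 15.08
eef_pos: [0.628, 0.0744, 0.0373]
tcp_rot: [0.774, 0.633, 0.0, 0.0]
contact_force: [0.4, 0.2, -1.2]
opening: 0.198
finger_force: 36.7
```

Request:
step_arm(
  increments=[
    [[-1, 1, -2], [0, 0, 0]],
    [[0, 0, -1], [0, 0, 0]],
    [[0, 0, -1], [0, 0, 0]],
    [[0, 0, 0], [0, 0, 0]],
    [[0, 0, 0], [0, 0, 0]],
  ],
)

```text
time: 15.5
eef_pos: [0.6267, 0.0754, 0.0329]
tcp_rot: [0.774, 0.633, 0.0, 0.0]
contact_force: [0.4, 0.2, -0.3]
opening: 0.201
finger_force: 36.8
```

Request:
step_arm(
  increments=[
    [[0, 0, -1], [0, 0, 0]],
    [[0, 0, 0], [0, 0, 0]],
    [[0, 0, 0], [0, 0, 0]],
  ],
)

```text
time: 15.75
eef_pos: [0.6267, 0.0754, 0.0328]
tcp_rot: [0.774, 0.633, 0.0, 0.0]
contact_force: [-2.7, 0.2, 4.5]
opening: 0.197
finger_force: 37.6
```

Request:
step_arm(
  increments=[
    [[0, 0, 0], [0, 0, 0]],
    [[0, 0, 0], [0, 0, 0]],
    [[0, 0, 0], [0, 0, 0]],
    [[0, 0, 0], [0, 0, 0]],
    [[0, 0, 10], [0, 0, 0]],
    [[0, 0, 30], [0, 0, 0]],
    [[0, 0, 35], [0, 0, 0]],
    [[-8, 3, 35], [0, 0, 0]],
  ],
  fingers=0,
)

```text
time: 16.42
eef_pos: [0.6187, 0.0779, 0.1427]
tcp_rot: [0.774, 0.633, -0.0, -0.0]
contact_force: [-0.3, 1.1, 0.2]
opening: 0.499
finger_force: 0.0
```

Request:
step_arm(
  increments=[
    [[-25, 7, 25], [0, 0, 0]],
    [[-30, 8, 20], [0, 0, 0]],
    [[-30, 8, 0], [0, 0, 0]],
    [[-30, 8, 0], [0, 0, 0]],
    [[-25, 6, 0], [0, 0, 0]],
    [[-15, 2, 0], [0, 0, 0]],
    [[0, 0, 0], [0, 0, 0]],
    [[0, 0, 0], [0, 0, 0]],
  ],
)

```text
time: 17.08
eef_pos: [0.4635, 0.1175, 0.1874]
tcp_rot: [0.774, 0.634, 0.001, 0.001]
contact_force: [0.5, -0.4, 0.7]
opening: 0.5
finger_force: 0.0
```

Request:
step_arm(
  increments=[
    [[0, 0, 0], [0, 0, 0]],
    [[0, 0, 0], [0, 0, 0]],
  ],
)

```text
time: 17.25
eef_pos: [0.4645, 0.1171, 0.187]
tcp_rot: [0.774, 0.633, 0.0, 0.0]
contact_force: [-0.2, 0.6, 0.5]
opening: 0.501
finger_force: 0.0
```

Run:
```python
from h import *
goc("w10",dict(LBig=(.464,.117,.012,"c"),LOb=(.627,.0756,.012,"r",.03),SBig=(.43,-.083,.03,"c")))
```

```text
17.25 [464.5 117.1 187. ] yaw 1.371 dq 0.008 q6 0.23
LBig ([array([462.9, 113.9]), np.float64(102.1), np.int64(0)], 7815) [252. 162.]
LOb ([array([623.3,  77.2]), array([125.1,  79.7]), np.float64(78.3)], 8929) [412. 170.]
SBig ([array([428.1, -87.3]), np.float64(100.3), np.int64(0)], 5561) [257. 333.]
```

View pics/w10.png

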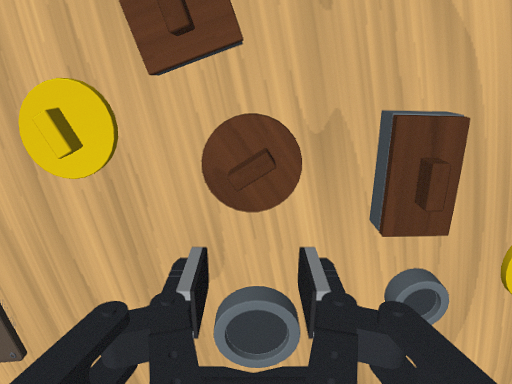

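Square and oblong lids look flush on their stones. The big lid is at (252,162) with its bar slanting up to the right. Measuring the bar angle by line segments.

Run:
```python
from h import *
s=readout.get_state();P=pose("wrist",s)
g=cv2.cvtColor(cv2.imread("pics/w10.png"),cv2.COLOR_BGR2GRAY)
g=cv2.createCLAHE(4,(8,8)).apply(g)
l=cv2.createLineSegmentDetector().detect(g)[0][:,0]
for q in l:
    m=(q[:2]+q[2:])/2
    if np.hypot(m[0]-252,m[1]-165)<36 and np.hypot(*(q[2:]-q[:2]))>20:
        X=ray(P,q.reshape(2,2),.038);d=X[1]-X[0];print(q.round(),np.hypot(*d[:2]).round(3),np.arctan2(d[1],d[0])%np.pi, X.mean(0).round(4))
```

```text
[226. 172. 264. 147.] 0.043 0.3818732358054496 [0.4592 0.127  0.038 ]
[276. 167. 238. 191.] 0.043 0.36908840020737 [0.4668 0.1057 0.038 ]
[266. 145. 277. 164.] 0.021 1.884900372207644 [0.4847 0.1266 0.038 ]
[265. 152. 229. 176.] 0.041 0.3796520039311013 [0.4598 0.1223 0.038 ]
[240. 135. 252. 152.] 0.019 1.9769349116712869 [0.4634 0.1416 0.038 ]
[248. 155. 231. 130.] 0.027 1.9478024869908785 [0.4577 0.1437 0.038 ]
[243. 190. 256. 209.] 0.023 1.934922239402812 [0.4554 0.0868 0.038 ]
```

Request:
step_arm(
  increments=[
    [[-1, -2, -10], [0, 0, -0.124]],
    [[-1, -1, -10], [0, 0, -0.124]],
    [[0, 0, -10], [0, 0, -0.124]],
    [[0, 0, -10], [0, 0, -0.125]],
    [[0, 0, -10], [0, 0, -0.125]],
    [[0, 0, -10], [0, 0, -0.125]],
    [[0, 0, -10], [0, 0, -0.125]],
    [[0, 0, -10], [0, 0, -0.124]],
  ],
)

```text
time: 17.97
eef_pos: [0.4621, 0.1141, 0.1059]
tcp_rot: [0.983, 0.183, -0.0, -0.0]
contact_force: [-0.9, 0.0, -0.3]
opening: 0.5
finger_force: 0.0
```

Request:
step_arm(
  increments=[
    [[0, 0, 0], [0, 0, 0]],
    [[0, 0, 0], [0, 0, 0]],
    [[0, 0, 0], [0, 0, 0]],
  ],
)

```text
time: 18.22
eef_pos: [0.4622, 0.1142, 0.107]
tcp_rot: [0.982, 0.188, 0.0, 0.0]
contact_force: [-0.3, 0.2, -0.1]
opening: 0.502
finger_force: 0.0
```

Run:
```python
from h import *
goc("w11",dict(LBig=(.463,.114,.012,"c")))
```

```text
18.2167 [462.2 114.2 107. ] yaw 0.378 dq 0.011 q6 1.22
LBig ([array([463.2, 113.7]), np.float64(102.2), np.int64(0)], 12621) [253. 186.]
```

View pics/w11.png

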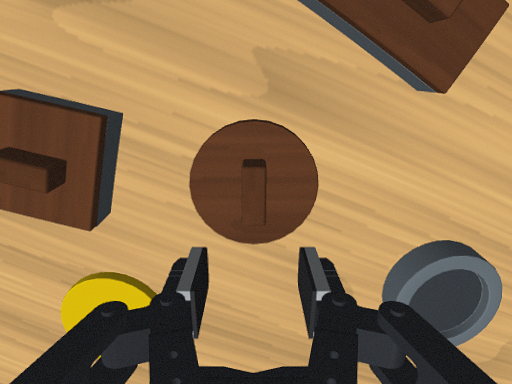

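The bar is aligned with the tool and centred at column 254. Going down and gripping.

Request:
step_arm(
  increments=[
    [[1, 0, -25], [0, 0, 0]],
    [[0, 0, -25], [0, 0, 0]],
    [[0, 0, -20], [0, 0, 0]],
    [[0, 0, -15], [0, 0, 0]],
    [[0, 0, -10], [0, 0, 0]],
    [[0, 0, -6], [0, 0, 0]],
    [[0, 0, -4], [0, 0, 0]],
    [[0, 0, 0], [0, 0, 0]],
  ],
)

```text
time: 18.93
eef_pos: [0.4626, 0.1144, 0.0015]
tcp_rot: [0.982, 0.187, 0.0, 0.0]
contact_force: [-0.4, 0.2, 0.2]
opening: 0.504
finger_force: 0.0
```

Request:
step_arm(
  increments=[
    [[0, 0, 0], [0, 0, 0]],
    [[0, 0, 0], [0, 0, 0]],
    [[0, 0, 0], [0, 0, 0]],
    [[0, 0, 0], [0, 0, 0]],
    [[0, 0, 0], [0, 0, 0]],
    [[0, 0, 0], [0, 0, 0]],
  ],
  fingers=-1,
  grip_force=35,
)

```text
time: 19.43
eef_pos: [0.4636, 0.1144, 0.0027]
tcp_rot: [0.982, 0.187, 0.001, 0.0]
contact_force: [0.2, -1.1, 6.6]
opening: 0.2
finger_force: 36.6
```

Request:
step_arm(
  increments=[
    [[0, 0, 4], [0, 0, 0]],
    [[0, 0, 12], [0, 0, 0]],
    [[0, 0, 25], [0, 0, 0]],
    [[0, 0, 25], [0, 0, 0]],
    [[-4, -15, 19], [0, 0, 0]],
    [[-4, -25, 0], [0, 0, 0]],
    [[-4, -25, 0], [0, 0, 0]],
    [[-4, -25, 0], [0, 0, 0]],
  ],
)

```text
time: 20.1
eef_pos: [0.4454, 0.0239, 0.0864]
tcp_rot: [0.982, 0.187, -0.0, -0.0]
contact_force: [-0.1, -0.7, -1.8]
opening: 0.202
finger_force: 35.7
```

Request:
step_arm(
  increments=[
    [[-4, -25, 0], [0, 0, 0]],
    [[-4, -25, 0], [0, 0, 0]],
    [[-4, -25, 0], [0, 0, 0]],
    [[-4, -22, 0], [0, 0, 0]],
    [[-3, -14, 0], [0, 0, 0]],
    [[0, 0, -10], [0, 0, 0]],
    [[0, 0, -10], [0, 0, 0]],
    [[0, 0, 0], [0, 0, 0]],
  ],
)

```text
time: 20.77
eef_pos: [0.4249, -0.085, 0.0633]
tcp_rot: [0.982, 0.187, -0.003, -0.002]
contact_force: [-0.4, -0.5, -1.7]
opening: 0.198
finger_force: 35.6
```

Request:
step_arm(
  increments=[
    [[0, 0, 0], [0, 0, 0]],
    [[0, 0, 0], [0, 0, 0]],
  ],
)

```text
time: 20.93
eef_pos: [0.4271, -0.0856, 0.0659]
tcp_rot: [0.982, 0.187, -0.001, -0.0]
contact_force: [-0.5, -0.0, -1.4]
opening: 0.199
finger_force: 35.6
```

Run:
```python
from h import *
goc("w12",dict(SSm=(.627,-.083,.03,"c"),LSm=(.407,-.285,.012,"c")))
```

```text
20.9333 [427.1 -85.6  65.9] yaw 0.377 dq 0.015 q6 0.76
SSm ([array([434.8, -85.3]), np.float64(84.7), np.int64(0)], 2267) [ 389. -120.]
LSm ([array([ 402.5, -293.6]), np.float64(74.8), np.int64(0)], 5382) [470. 310.]
```

Request:
step_arm(
  increments=[
    [[1, -1, -10], [0, 0, 0]],
    [[0, 0, -8], [0, 0, 0]],
    [[0, 0, -6], [0, 0, 0]],
    [[0, 0, -4], [0, 0, 0]],
    [[0, 0, -2], [0, 0, 0]],
    [[0, 0, -1], [0, 0, 0]],
    [[0, 0, 0], [0, 0, 0]],
    [[0, 0, 0], [0, 0, 0]],
  ],
)

```text
time: 21.65
eef_pos: [0.4286, -0.0877, 0.0357]
tcp_rot: [0.982, 0.187, 0.0, 0.0]
contact_force: [0.1, 0.3, -1.8]
opening: 0.196
finger_force: 35.7
```

Request:
step_arm(
  increments=[
    [[0, 0, -1], [0, 0, 0]],
    [[0, 0, 0], [0, 0, 0]],
    [[0, 0, 0], [0, 0, 0]],
  ],
)

```text
time: 21.9
eef_pos: [0.4285, -0.0877, 0.0347]
tcp_rot: [0.982, 0.187, 0.0, 0.0]
contact_force: [-0.4, -0.0, -1.5]
opening: 0.2
finger_force: 35.7
```

Request:
step_arm(
  increments=[
    [[0, 0, -1], [0, 0, 0]],
    [[0, 0, -1], [0, 0, 0]],
    [[0, 0, 0], [0, 0, 0]],
    [[0, 0, 0], [0, 0, 0]],
  ],
)

```text
time: 22.23
eef_pos: [0.4286, -0.0877, 0.0327]
tcp_rot: [0.982, 0.187, 0.0, 0.0]
contact_force: [-0.7, 0.4, -0.2]
opening: 0.201
finger_force: 35.8
```

Request:
step_arm(
  increments=[
    [[0, 0, 0], [0, 0, 0]],
    [[0, 0, 0], [0, 0, 0]],
    [[0, 0, 0], [0, 0, 0]],
    [[0, 0, 0], [0, 0, 0]],
    [[0, 0, 10], [0, 0, 0]],
    [[0, 0, 30], [0, 0, 0]],
    [[0, 0, 35], [0, 0, 0]],
    [[0, -8, 35], [0, 0, 0]],
  ],
  fingers=0,
)

```text
time: 22.9
eef_pos: [0.4275, -0.0945, 0.1437]
tcp_rot: [0.982, 0.187, -0.001, -0.001]
contact_force: [1.0, 0.0, 0.9]
opening: 0.498
finger_force: 0.0
```

Request:
step_arm(
  increments=[
    [[-3, -28, 15], [0, 0, 0]],
    [[-3, -32, 0], [0, 0, 0]],
    [[-4, -32, 0], [0, 0, 0]],
    [[-4, -32, 0], [0, 0, 0]],
    [[-4, -32, 0], [0, 0, 0]],
    [[-3, -25, 0], [0, 0, 0]],
    [[-3, -14, 0], [0, 0, 0]],
    [[0, 0, 0], [0, 0, 0]],
  ],
)

```text
time: 23.57
eef_pos: [0.404, -0.293, 0.1583]
tcp_rot: [0.983, 0.185, 0.0, 0.001]
contact_force: [-0.1, 0.0, -0.2]
opening: 0.502
finger_force: 0.0
```

Request:
step_arm(
  increments=[
    [[0, 0, 0], [0, 0, 0]],
    [[0, 0, 0], [0, 0, 0]],
    [[0, 0, 0], [0, 0, 0]],
  ],
)

```text
time: 23.82
eef_pos: [0.4046, -0.2893, 0.1575]
tcp_rot: [0.982, 0.188, -0.0, -0.0]
contact_force: [0.2, -0.4, 0.3]
opening: 0.501
finger_force: 0.0
```

Run:
```python
from h import *
goc("w13",dict(LSm=(.405,-.29,.012,"c"),LBig=(.428,-.087,.012,"c",.03)))
s=readout.get_state();P=pose("wrist",s)
g=cv2.cvtColor(cv2.imread("pics/w13.png"),cv2.COLOR_BGR2GRAY)
g=cv2.createCLAHE(4,(8,8)).apply(g)
l=cv2.createLineSegmentDetector().detect(g)[0][:,0]
c=proj(P,[.405,-.29,.03])[0]
for q in l:
    m=(q[:2]+q[2:])/2
    if np.hypot(*(m-c))<36 and np.hypot(*(q[2:]-q[:2]))>20:
        X=ray(P,q.reshape(2,2),.038);d=X[1]-X[0];print(q.round(),np.hypot(*d[:2]).round(3),np.arctan2(d[1],d[0])%np.pi, X.mean(0).round(4))
```

```text
23.8167 [ 404.6 -289.3  157.5] yaw 0.377 dq 0.005 q6 0.37
LSm ([array([ 406.9, -287.3]), np.float64(68.5), np.int64(0)], 4295) [253. 170.]
LBig ([array([429.4, -94. ]), np.float64(95.3), np.int64(0)], 10846) [51. 67.]
[251. 202. 229. 195.] 0.02 1.6135769410268959 [ 0.3825 -0.2861  0.038 ]
[286. 181. 272. 197.] 0.019 2.8331670836786653 [ 0.4038 -0.3144  0.038 ]
[262. 146. 262. 197.] 0.046 0.3960873219794676 [ 0.4127 -0.2952  0.038 ]
[259. 197. 259. 151.] 0.041 0.386953098739499 [ 0.4098 -0.2936  0.038 ]
```

View pics/w13.png

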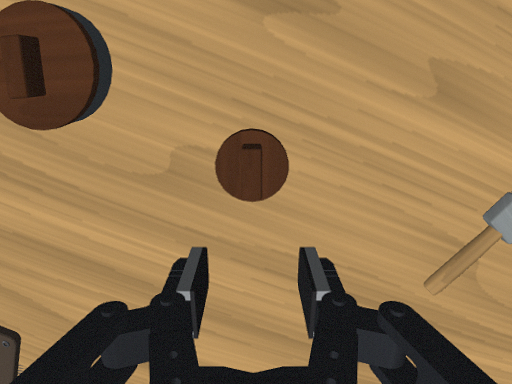

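The small lid is at (252,165), its bar already along the tool, and the big lid sits on its stone. Gripping.

Request:
step_arm(
  increments=[
    [[2, 2, -30], [0, 0, 0.01]],
    [[0, 0, -35], [0, 0, 0]],
    [[0, 0, -30], [0, 0, 0]],
    [[0, 0, -25], [0, 0, 0]],
    [[0, 0, -17], [0, 0, 0]],
    [[0, 0, -10], [0, 0, 0]],
    [[0, 0, -6], [0, 0, 0]],
    [[0, 0, -3], [0, 0, 0]],
  ],
)

```text
time: 24.53
eef_pos: [0.4066, -0.2882, 0.0012]
tcp_rot: [0.981, 0.192, -0.0, -0.0]
contact_force: [0.1, -0.2, -0.2]
opening: 0.5
finger_force: 0.0
```

Request:
step_arm(
  increments=[
    [[0, 0, 0], [0, 0, 0]],
    [[0, 0, 0], [0, 0, 0]],
    [[0, 0, 0], [0, 0, 0]],
    [[0, 0, 0], [0, 0, 0]],
    [[0, 0, 0], [0, 0, 0]],
    [[0, 0, 0], [0, 0, 0]],
  ],
  fingers=-1,
  grip_force=35,
)

```text
time: 25.03
eef_pos: [0.4073, -0.2895, 0.0028]
tcp_rot: [0.981, 0.192, 0.001, 0.001]
contact_force: [-0.5, 0.2, 6.0]
opening: 0.203
finger_force: 36.9
```

Request:
step_arm(
  increments=[
    [[0, 0, 4], [0, 0, 0]],
    [[0, 0, 12], [0, 0, 0]],
    [[0, 0, 25], [0, 0, 0]],
    [[0, 0, 30], [0, 0, 0]],
    [[9, 12, 30], [0, 0, 0]],
    [[18, 24, 25], [0, 0, 0]],
    [[18, 24, 21], [0, 0, 0]],
    [[18, 24, 0], [0, 0, 0]],
  ],
)

```text
time: 25.7
eef_pos: [0.4724, -0.2056, 0.1549]
tcp_rot: [0.982, 0.191, 0.004, 0.004]
contact_force: [1.1, -0.4, -0.7]
opening: 0.197
finger_force: 36.1
```

Request:
step_arm(
  increments=[
    [[18, 24, 0], [0, 0, 0]],
    [[18, 24, 0], [0, 0, 0]],
    [[18, 22, 0], [0, 0, 0]],
    [[13, 12, 0], [0, 0, 0]],
    [[0, 0, 0], [0, 0, 0]],
    [[0, 0, 0], [0, 0, 0]],
    [[0, 0, 0], [0, 0, 0]],
    [[0, 0, 0], [0, 0, 0]],
  ],
)

```text
time: 26.37
eef_pos: [0.5356, -0.1233, 0.1485]
tcp_rot: [0.982, 0.191, -0.0, -0.0]
contact_force: [-0.2, 0.4, -0.6]
opening: 0.197
finger_force: 36.1
```

Run:
```python
from h import *
goc("w14",dict(SSm=(.624,-.087,.03,"c"),LOb=(.627,.0756,.012,"r",.03)))
```

```text
26.3667 [ 535.6 -123.3  148.5] yaw 0.385 dq 0.007 q6 0.78
SSm ([array([625. , -86.7]), np.float64(67.3), np.int64(0)], 6191) [252.  61.]
LOb ([array([594.4,  54.1]), array([ 47.3, 105.3]), np.float64(19.0)], 4631) [ 69. -14.]
```

Request:
step_arm(
  increments=[
    [[18, 7, -5], [0, 0, 0]],
    [[22, 9, -10], [0, 0, 0]],
    [[22, 9, -10], [0, 0, 0]],
    [[17, 7, -10], [0, 0, 0]],
    [[10, 4, -15], [0, 0, 0]],
    [[0, 0, -15], [0, 0, 0]],
    [[0, 0, -15], [0, 0, 0]],
    [[0, 0, -10], [0, 0, 0]],
  ],
)

```text
time: 27.08
eef_pos: [0.6243, -0.0872, 0.0567]
tcp_rot: [0.982, 0.191, -0.001, -0.001]
contact_force: [-0.1, -0.0, -2.1]
opening: 0.197
finger_force: 36.1
```

Request:
step_arm(
  increments=[
    [[0, 0, -8], [0, 0, 0]],
    [[0, 0, -6], [0, 0, 0]],
    [[0, 0, -4], [0, 0, 0]],
    [[0, 0, -3], [0, 0, 0]],
    [[0, 0, 0], [0, 0, 0]],
    [[0, 0, 0], [0, 0, 0]],
    [[0, 0, 0], [0, 0, 0]],
  ],
)

```text
time: 27.67
eef_pos: [0.6259, -0.0867, 0.0383]
tcp_rot: [0.981, 0.192, 0.001, 0.0]
contact_force: [-0.6, -0.2, -0.9]
opening: 0.2
finger_force: 36.1
```

Request:
step_arm(
  increments=[
    [[-1, 0, -2], [0, 0, 0]],
    [[0, 0, -1], [0, 0, 0]],
    [[0, 0, -1], [0, 0, 0]],
    [[0, 0, -1], [0, 0, 0]],
    [[0, 0, 0], [0, 0, 0]],
    [[0, 0, 0], [0, 0, 0]],
  ],
)

```text
time: 28.17
eef_pos: [0.6245, -0.0866, 0.0329]
tcp_rot: [0.981, 0.192, -0.0, -0.0]
contact_force: [-1.5, 0.7, 2.0]
opening: 0.197
finger_force: 36.4
```

Contact; releasing, backing off, then checking all four.

Request:
step_arm(
  increments=[
    [[0, 0, 0], [0, 0, 0]],
    [[0, 0, 0], [0, 0, 0]],
    [[0, 0, 0], [0, 0, 0]],
    [[0, 0, 0], [0, 0, 0]],
    [[0, 0, 10], [0, 0, 0]],
    [[0, 0, 30], [0, 0, 0]],
    [[0, 0, 35], [0, 0, 0]],
    [[0, -10, 35], [0, 0, 0]],
  ],
  fingers=0,
)

```text
time: 28.83
eef_pos: [0.6237, -0.0952, 0.1434]
tcp_rot: [0.981, 0.192, -0.001, -0.001]
contact_force: [0.5, 1.1, -0.5]
opening: 0.5
finger_force: 0.0
```

Request:
step_arm(
  increments=[
    [[0, -25, 35], [0, 0, 0]],
    [[0, -35, 20], [0, 0, 0]],
    [[0, -35, 0], [0, 0, 0]],
    [[0, -35, 0], [0, 0, 0]],
    [[0, -30, 0], [0, 0, 0]],
    [[0, -15, 0], [0, 0, 0]],
    [[0, 0, 0], [0, 0, 0]],
    [[0, 0, 0], [0, 0, 0]],
  ],
)

```text
time: 29.5
eef_pos: [0.6242, -0.2709, 0.1964]
tcp_rot: [0.982, 0.191, 0.0, -0.0]
contact_force: [-0.5, 1.2, -0.2]
opening: 0.5
finger_force: 0.0
```

Run:
```python
from h import *
T=dict(LSq=(.4288,.2687,"r"),LOb=(.6273,.0756,"r"),LBig=(.4283,-.0874,"c"),LSm=(.625,-.0867,"c"))
out=[]
for n in ("scene","side"):
    im,P=shot(n,n+"9")
    for k,v in T.items(): print(n,k,meas(paint(im,False),P,v[:2],.012,v[2],thr=200,zb=.03))
    c=im[155:260,195:360] if n=="scene" else im[150:300,180:330]
    out.append(cv2.resize(c,(400,300) if n=="scene" else (400,400),interpolation=cv2.INTER_CUBIC))
out[0]=cv2.copyMakeBorder(out[0],0,100,0,0,cv2.BORDER_CONSTANT)
cv2.imwrite("pics/c9.png",np.hstack(out)); print(readout.get_state()["time"])
```

```text
scene LSq ([array([433.7, 112.8]), array([171.9, 511.3]), np.float64(2.9)], 1183)
scene LOb ([array([627.8,  86. ]), array([147.6, 127.2]), np.float64(80.0)], 727)
scene LBig ([array([495.4, 111.2]), np.float64(372.1), np.int64(0)], 1183)
scene LSm ([array([ 659.4, -150.7]), np.float64(180.0), np.int64(0)], 412)
side LSq ([array([429.8, 278.6]), array([ 89.8, 106. ]), np.float64(7.7)], 821)
side LOb ([array([624.6,  86.4]), array([141.5,  90.7]), np.float64(76.2)], 747)
side LBig ([array([431.4, -79. ]), np.float64(105.1), np.int64(0)], 584)
side LSm ([array([626.8, -79.4]), np.float64(74.3), np.int64(0)], 283)
29.6
```

View pics/c9.png

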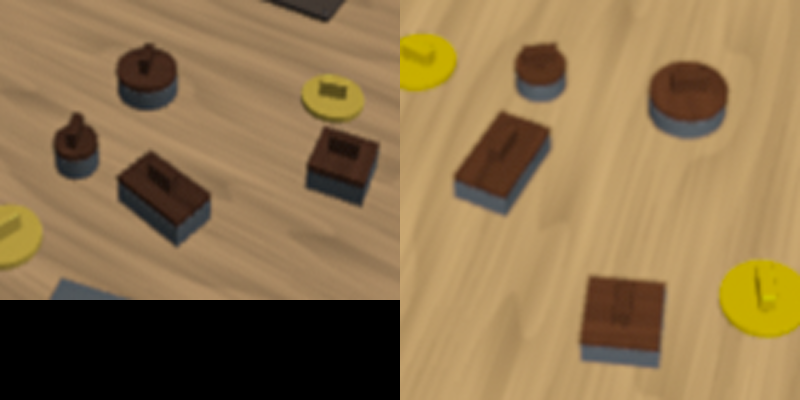

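All four lids lie flat and flush in both views: scene crop small (77,145), big (147,75), oblong (163,195), square (343,160), and the same in the side crop.

```bash
python3 -c "
from plant import sign_off
print(sign_off())"
```

```text
the job is handed in; nothing more can be done
None
```

The job is handed in at about 30 s: in both final camera views all four lids lie flat and flush on their own stones, with the gripper clear; the arm went nowhere near the hammer or brush, though I did not re-measure them.

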